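# Set up the bottle nest for the crimping press

## Task

Clear the two white plastic offcuts off the fixture plate into the steel bin, then stand the metal spacer upright, down on the plate, in the gap between the white nest block and a side stop, on the side where the gap is wide enough for it, and let go of it. Then, with the fingertips, push the nest block flush against the back rail and finish while still holding it firmly pressed there. Leave the bottles, caps, cup and screwdriver where they are.

Things in the scene. Friction and masses are not known exactly. Their poses are not given: they have to be found in the camera images.
- plate: aluminium fixture plate on rubber feet, fixed, its top 20 mm above the bench; top 260 mm along its x, 300 mm along its y. Origin at bench level; the top spans x -125 to +135 mm and y -150 to +150 mm about it. +x points away from the robot, towards the back rail; it is turned by up to 9 degrees, and rail, stops and nest block with it
- rail: back rail: steel bar fixed across the far end of the plate, 220 mm along y, 24 mm deep, 22 mm high. Origin: centre of its near face (the one the nest block goes against), at the plate's top; +x points away from the robot, into the rail
- thin_stop: the thinner side stop: steel block fixed on the plate, 70 mm along x, 14 mm along y, 20 mm high. Origin: centre of its underside on the plate's top, 40 mm in front of the rail's near face and 74 mm to the left or right of the rail's middle (which side varies)
- thick_stop: the thicker side stop: the same but 34 mm along y, on the other side of the nest block, also centred 74 mm from the rail's middle
- nest: nest block: white plastic, shallow rectangular pocket on top, 60 mm along x, 100 mm along y, 26 mm high, 0.18 to 0.35 kg, loose on the plate between the side stops, far face 6 to 14 mm short of the rail. Origin: centre of its underside; +x towards the rail. About centred, it leaves a gap of about 17 mm to the thin stop and 7 mm to the thick stop. It slides when pushed with 2 to 4 N
- spacer: spacer: aluminium bar 60 mm along x, 12 mm thick along y, 30 mm high (lowest 4 mm only 9 mm thick), with an upright grip tab on its middle, 26 mm along x, 12 mm thick, reaching 62 mm above the underside; 0.09 kg. Stands upright on the bench beside the plate. Origin: centre of its underside; z up along the tab. Goes in from above, its x along the side stop
- bin: open steel bin, fixed on the bench on the other side of the plate, 150 mm along x, 120 mm along y, 50 mm high, walls and floor 4 to 5 mm. Origin: centre of its underside
- bin_in (a point): centre of the bin's inner floor, axes as the bin's
- offcut_l: white plastic offcut, L-shaped: 32 mm along x, 22 mm along y, 14 mm high, with a 14 mm long step at its -x end up to 26 mm; lying on the plate in front of the nest block. Origin: centre of its underside
- offcut_bar: white plastic offcut, stubby bar: 36 mm along x, 20 mm along y, 18 mm high, with a 16 mm long hump in the middle up to 23 mm; lying on the plate in front of the nest block. Origin: centre of its underside
- plate_cap: bystander: bright metal perfume cap, a plain cylinder 20 mm across and 18 mm high, standing on the fixture plate near the offcuts. Origin: centre of its underside.
- bench_cap: bystander: the same kind of cap (20 x 18 mm) standing on the bench, left side. Origin: centre of its underside.
- bottle_a: bystander: filled rectangular perfume bottle, 34 x 56 mm, 89 mm high with its pump, on the bench, far left. Origin: centre of its underside.
- bottle_b: bystander: a second such bottle, farther left. Origin: centre of its underside.
- bottle_c: bystander: a third such bottle, far right. Origin: centre of its underside.
- cup: bystander: empty white plastic cup, 76 mm across, 80 mm high, far right. Origin: centre of its underside.
- screwdriver: bystander: screwdriver lying on the bench beyond the fixture plate.

How it is judged:
By the outcome, as a careful person would: the job done as asked, in the order asked, and still so for the second after the job is handed in, while the arm keeps its last pose, push and grip.
It also fails if it takes over 72 s, if anything falls off the work surface, if the arm or the gripper's body presses on something with over 40 N, if the wrist force passes 120 N, or if a joint passes its speed limit or range.

## Robot

A 6-joint arm with a two-finger parallel gripper is mounted at the origin on the work surface. World frame = base frame: x ahead of the robot, y to its left, z up, the work surface at z = 0. Lengths are in m, angles in degrees, forces in N, time in s.
With the tool pointing down it reaches from about 0.4 to 0.825 m from the base axis. Payload 7 kg.
Tool frame: the origin (TCP) lies at the very end of the fingers, on their centre line; the grasp point (between the pads) lies 19 mm behind it (ctrl.grip_point_offset is the distance from the TCP to the grasp point, in m); x points along the fingers, z is the direction in which the jaws open and shut, and the axes are right-handed (so a half turn about x gives the same grasp; the last joint's range is limited). The gripper opens to 88 mm and grips with 3 to 60 N. Pads are 19 mm wide; open, the fingers measure 130 mm over their backs; the gripper's body (78 mm by 193 mm) begins 47 mm behind the grasp point.
Start: joints at [81.366, 20.546, 0.682, 0, -70.136, -16.507], TCP at [0.287, 0.611, 0.227] pointing down, gripper open.
Joint ranges: [-176.03, 176.03], [-82.01, 121.73], [-58.28, 71.71], [-173.87, 95.51], [-174.79, -0.11], [-173.66, 173.66]. Speed limits (degrees/s): [136.94, 136.94, 172.46, 180, 180, 180].

## Interface

Orientations are given as [roll, pitch, yaw] about the fixed x, y, z axes, in that order (R = Rz(yaw) Ry(pitch) Rx(roll)).
In Python, from plant import get_obs, snapshot, calibration, close_job, ctrl gives the robot as it stands.
- The arm moves only by the tool move_arm, never from a script. Its argument "commands" is a list that holds one entry, the list of rows, each a list of 4 numbers: the shift along the tool's x, y, z in cm, then the turn about the tool's x in rad. In form: [[[dx, dy, dz, spin], ...]]. A call has 1 to 8 rows; each row shifts and turns the commanded pose from where the row before left it, along the tool's axes as they then stand; what a row does not reach is not made up. A row lasts 1/10 s, in which the tool goes at most 50 mm and 8.59 degrees, less where a joint would pass 70% of its speed; a pose out of reach is approached as far as the arm can. A call with a gripper value outside its range is refused whole. "jaw" is the finger opening in cm, from 0 to 8.76, set as the call begins (left out, the last holds). The fingers move at their own pace and stop on an object; the grip force is fixed at half the most. Time passes only in rows, so rows that do not move let the fingers close. It gives the time, the measured TCP pose, the force and the opening at its end, in the units of the state.
- get_obs(): the state, without advancing time (a new reading comes with each control period).
- snapshot(name): name is "scene" or "top"; returns (picture, depth): 400x640x3 uint8, red, green, blue; 400x640 float32, m along the optical axis (not along the pixel's ray), 0 where there is no reading.
- calibration(name): a dict with "mtx" (3x3 intrinsics, pixels), "T" (4x4, takes a point from camera to world coordinates). Camera axes: x right, y up, looking along -z (the intrinsics and any distortion apply to the point x, -y, -z); pixel columns grow to the right and rows downward; lengths in m; the calibration is good to about 2 mm. A picture is of the moment at which its call begins. calibration takes no time and is no camera call.
- close_job(): hands the job in, once; it reports no verdict.
The state is a dict: "clock": time; "joint_pos": joint angles; "qvel": joint speeds; "tau": joint torques, N m; "tool_pos": TCP position; "orientation": TCP orientation; "force": force on the tool from outside, world axes, zero at the start; "moment": the same for the moment, N m; "opening": finger opening in m.
Only numpy, scipy, OpenCV 4.12 (cv2) and the standard library are available. Lean on these libraries where they do the work, as an engineer would, in place of code of your own. Each camera call takes 0.05 s, during which the arm holds its last target. There are 200 camera calls.

## Working session

There is one attempt and no reset: what is moved stays moved. The work goes in short steps, Python scripts to look and compute and a tool call to move; the robot and the scene stay as the last step left them, time stands still between calls to the robot, and variables do not carry over. Pictures are saved under pics/ and viewed, about 8 in all and at most 12, crops included, and the job is handed in when it is done.

Besides the shell and the picture viewer there is one more tool, called after ">>>" in YAML: its name, and indented under it one key for each argument. move_arm: Moves the arm, as the interface text tells. Its arguments: {"type":"object","properties":{"commands":{"type":"array"},"jaw":{"type":"number"}},"required":["commands"]}

```bash
ls; mkdir -p pics
cat > h.py <<'E'
import numpy as np, cv2
from plant import get_obs, snapshot, calibration, close_job, ctrl
def snap(n,f):
    p,d=snapshot(n); cv2.imwrite(f'pics/{f}.png',cv2.cvtColor(p,cv2.COLOR_RGB2BGR)); np.savez(f'pics/{f}.npz',p=p,d=d); return p,d
def ray(n,u,v):
    c=calibration(n);K=np.array(c['mtx']);T=np.array(c['T'])
    uv=np.atleast_2d(np.stack([np.ravel(u),np.ravel(v)],1)).astype(float)
    q=cv2.undistortPoints(uv[:,None],K,np.array(c['dist']) if 'dist' in c else None)[:,0]
    r=np.c_[q[:,0],-q[:,1],-np.ones(len(q))]
    return T[:3,3],r@T[:3,:3].T
def onplane(n,u,v,z):
    o,r=ray(n,u,v); return o+r*((z-o[2])/r[:,2])[:,None]
def cloud(n,d):
    v,u=np.mgrid[:d.shape[0],:d.shape[1]]
    o,r=ray(n,u,v); return (o+r*d.reshape(-1,1)).reshape(*d.shape,3)
E
python3 - <<'E'
from h import *
for n in('scene','top'):
    p,d=snap(n,n+'0'); c=calibration(n); print(n,c.keys(),np.round(c['mtx'],1),np.round(c['T'],3),(d>0).mean())
o=get_obs(); print(o); print(ctrl.grip_point_offset)
E
```

```text
pics
scene dict_keys(['mtx', 'T']) [[419.7   0.  319.8]
 [  0.  419.7 203.4]
 [  0.    0.    1. ]] [[ 0.02  -0.66   0.751  1.38 ]
 [ 1.     0.026 -0.004  0.021]
 [-0.017  0.751  0.661  0.751]
 [ 0.     0.     0.     1.   ]] 0.9959140625
top dict_keys(['mtx', 'T']) [[482.8   0.  318.2]
 [  0.  482.8 201.2]
 [  0.    0.    1. ]] [[-1.900e-02  9.840e-01 -1.750e-01  4.070e-01]
 [-1.000e+00 -1.900e-02  3.000e-03  1.600e-02]
 [-1.000e-03  1.750e-01  9.850e-01  1.208e+00]
 [ 0.000e+00  0.000e+00  0.000e+00  1.000e+00]] 0.9961171875
{'clock': 0.1, 'joint_pos': array([ 8.13683620e+01,  2.05891142e+01,  6.40164253e-01, -1.95533775e-02,
       -7.01360299e+01, -1.65082906e+01]), 'qvel': array([-0.02533734, -0.07500226,  0.11354275,  0.08917852,  0.03549322,
        0.07385666]), 'tau': array([-1.03484264e-03, -5.84167099e+01,  2.93749702e+01,  7.01545939e+00,
        1.01423595e-02, -5.01058003e-05]), 'tool_pos': array([0.28657429, 0.6106677 , 0.22569921]), 'orientation': array([   4.3040371 ,   89.91305415, -110.84254918]), 'force': array([ 0.04069966, -0.15343199,  0.21673562]), 'moment': array([ 0.02830271, -0.01563402,  0.03226745]), 'opening': 0.08752367428881329}
0.0188
```

View pics/top0.png

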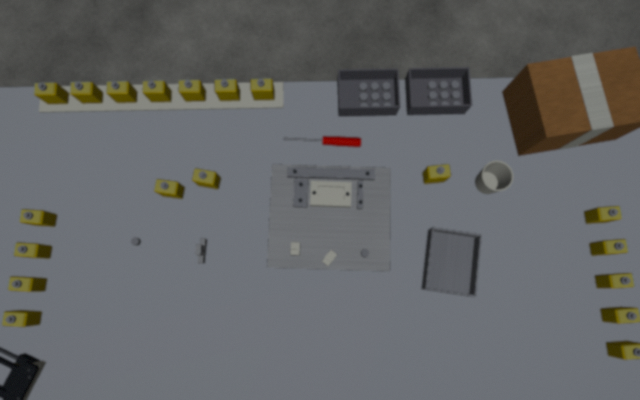

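View pics/scene0.png

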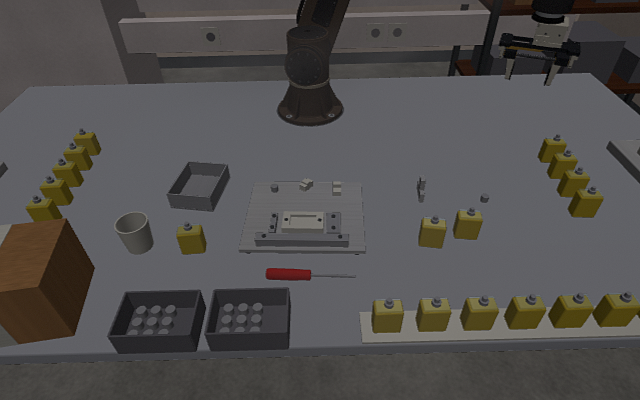

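The top view shows the plate at px (330,218), the rail at (331,173), the thick stop at left (301,193), the thin stop at right (360,195) and the nest at (330,193). The offcuts are at (295,248) and (330,258), the plate cap at (364,253), the spacer at (201,250) and the bin at (451,262). The scene view agrees. Next I'll measure these by mask and depth.

Run:
```python
from h import *
f=np.load('pics/top0.npz');p,d=f['p'],f['d']
C=cloud('top',d); Z=C[...,2]
print('bench z',np.median(Z[300:340,200:400]),'plate z',np.median(Z[215:235,290:380]))
hsv=cv2.cvtColor(p,cv2.COLOR_RGB2HSV)
def rect(name,m,box,z):
    u0,v0,u1,v1=box; mm=np.zeros(m.shape,np.uint8); mm[v0:v1,u0:u1]=m[v0:v1,u0:u1]
    n,l,s,c=cv2.connectedComponentsWithStats(mm)
    k=1+np.argmax(s[1:,4]); v,u=np.nonzero(l==k)
    P=onplane('top',u,v,z)[:,:2]*1000
    r=cv2.minAreaRect(P.astype(np.float32)); print(name,s[k],'rect',np.round(r[0],1),np.round(r[1],1),round(r[2],1),'mean',np.round(P.mean(0),1),'Zmax',np.round(np.percentile(Z[v,u],[50,95]),3))
g=p.astype(int).sum(2)/3
print('gray plate',g[225,300:310],'offcut',g[248,293:298],'nest',g[186,320:330])
w=g>np.median(g[215:235,290:380])+35
rect('offA',w,(285,240,305,258),.04); rect('offB',w,(318,248,342,268),.04); rect('nest',w,(305,175,358,212),.046)
t=(Z>.028)
rect('cap',t,(354,244,376,264),.038)
rect('spacer',Z>.015,(190,232,214,268),.045)
rect('binrim',Z>.03,(415,220,490,305),.05)
rect('plate',Z>.010,(255,155,405,285),.02)
rect('rail',Z>.033,(280,160,385,182),.042)
a=cv2.resize(p[160:275,260:400],None,fx=5.7,fy=5,interpolation=cv2.INTER_CUBIC)
a=cv2.cvtColor(a,cv2.COLOR_RGB2BGR); a=np.clip(a*1.6,0,255).astype(np.uint8)
cv2.imwrite('pics/c1.png',a)
```

```text
bench z 1.1671825404846459e-05 plate z 0.02013311968131981
gray plate [108.66666667 108.66666667 109.33333333 109.         109.66666667
 109.66666667 110.33333333 109.66666667 109.66666667 110.33333333] offcut [129.66666667 128.66666667 131.33333333 132.66666667 134.        ] nest [125.66666667 125.66666667 124.         124.33333333 122.
 124.         124.33333333 125.         125.         123.33333333]Traceback (most recent call last):
  File "<stdin>", line 15, in <module>
  File "<stdin>", line 9, in rect
    return _wrapfunc(a, 'argmax', axis=axis, out=out, **kwds)
    return bound(*args, **kwds)
ValueError: attempt to get argmax of an empty sequence
```

```bash
cat >> h.py <<'E'
def rect(cam,C,name,m,box):
    u0,v0,u1,v1=box; mm=np.zeros(m.shape,np.uint8); mm[v0:v1,u0:u1]=m[v0:v1,u0:u1]
    n,l,s,c=cv2.connectedComponentsWithStats(mm)
    if n<2: print(name,'none'); return
    k=1+np.argmax(s[1:,4]); v,u=np.nonzero(l==k)
    P=C[v,u]*1000
    r=cv2.minAreaRect(P[:,:2].astype(np.float32)); print(name,s[k],'rect',np.round(r[0],1),np.round(r[1],1),round(r[2],1),'mean',np.round(P.mean(0),1),'Z50/95',np.round(np.percentile(P[:,2],[50,95]),1))
    return P
E
python3 - <<'E'
from h import *
f=np.load('pics/top0.npz');p,d=f['p'],f['d']
C=cloud('top',d); Z=C[...,2]
R=lambda *a:rect('top',C,*a)
R('offA',Z>.028,(283,236,309,260)); R('offA hi',Z>.0395,(283,236,309,260))
R('offB',Z>.028,(314,244,346,270)); R('offB hi',Z>.0405,(314,244,346,270))
R('cap',Z>.028,(354,244,376,264))
R('spacer',Z>.015,(190,232,214,268)); R('spacer tab',Z>.045,(190,232,214,268))
R('binrim',Z>.04,(415,220,490,305))
R('plate',(Z>.015)&(Z<.025),(255,155,405,285))
R('nest',(Z>.0435)&(Z<.05),(305,175,358,212))
R('rail+',Z>.03,(280,160,385,215))
for v in range(164,214,3): print(v,' '.join('%2d'%(z*1000) for z in Z[v,284:380:2]))
a=cv2.resize(p[160:275,260:400],None,fx=5.7,fy=5,interpolation=cv2.INTER_CUBIC)
a=np.clip(a*1.6,0,255).astype(np.uint8)
cv2.imwrite('pics/c1.png',cv2.cvtColor(a,cv2.COLOR_RGB2BGR))
E
```

```text
offA [290 242  10  14 127] rect [459.1  54. ] [125.8  30.3] 22.7 mean [494.6  68.  103.4] Z50/95 [ 37.4 861. ]
offA hi [291 247   9   8  56] rect [451.5  50.5] [110.8  22.5] 26.4 mean [486.   66.9 128.3] Z50/95 [  45.4 1208.4]
offB [322 250  15  17 127] rect [452.4   2.3] [23.4 91.8] 59.2 mean [475.4 -11.4  49.3] Z50/95 [40.1 45.5]
offB hi [325 253  10  10  53] rect [475.  -10.5] [19.2 19.6] 51.6 mean [476.  -11.5  43.6] Z50/95 [44. 46.]
cap [361 248   9  10  59] rect [453.2 -42.8] [ 18.6 148.1] 31.1 mean [484.9 -96.   57.5] Z50/95 [37.7 42.3]
spacer [195 239  12  25 197] rect [443.2 169.3] [310.1  58.2] 66.1 mean [498.3 294.5  52.4] Z50/95 [34.  63.9]
spacer tab [195 244   8  12  77] rect [454.1 161.9] [307.  26.] 71.6 mean [497.5 290.9  89. ] Z50/95 [60.1 66.1]
binrim [425 228  57  69 525] rect [ 470.4 -181.6] [383.7 157.3] 85.5 mean [ 460.8 -308.7   54.9] Z50/95 [48.9 53.2]
plate [ 268  165  123  107 9223] rect [579.3 -15.4] [300.3 260.3] 87.2 mean [558.2 -16.7  20.1] Z50/95 [20.1 23.6]
nest [310 181  42  26 536] rect [632.6 -18.4] [100.   60.6] 86.9 mean [632.7 -19.2  46.4] Z50/9
[... 1950 characters left out ...]
8 19 48 44 47 48 38 39 36 35 40 37 37 42 39 39 38 31 46 44 47 44 19 21 21 42 42 41 17 23 20 12 22 19 16 20
203 23 24 20 15 21 42 36 37 39 38 43 39 20 43 43 48 46 46 46 42 49 48 45 41 46 44 44 44 48 45 45 50 46 49 25 15 17 41 43 41 17 15 19 18 21 21 20 17
206 20 18 20 18 17 39 39 42 37 39 38 37 21 20 28 27 27 30 26 28 32 33 31 33 33 34 36 40 41 38 44 41 46 47 21 21 17 42 40 36 21 13 21 17 21 14 14 18
209 19 21 1208 21 22 18 20 20 15 18 18 18 23 22 22 24 18 20 19 19 23 22 20 21 19 21 19 22 15 22 16 17 16 21 21 21 22 23 27 30 20 17 18 20 21 20 19 18
212 18 21 19 19 20 22 20 19 18 18 16 19 19 19 19 21 18 16 19 21 17 20 21 19 16 21 17 16 24 16 16 16 18 22 11 22 18 20 19 21 21 18 17 18 22 20 24 24
```

View pics/c1.png

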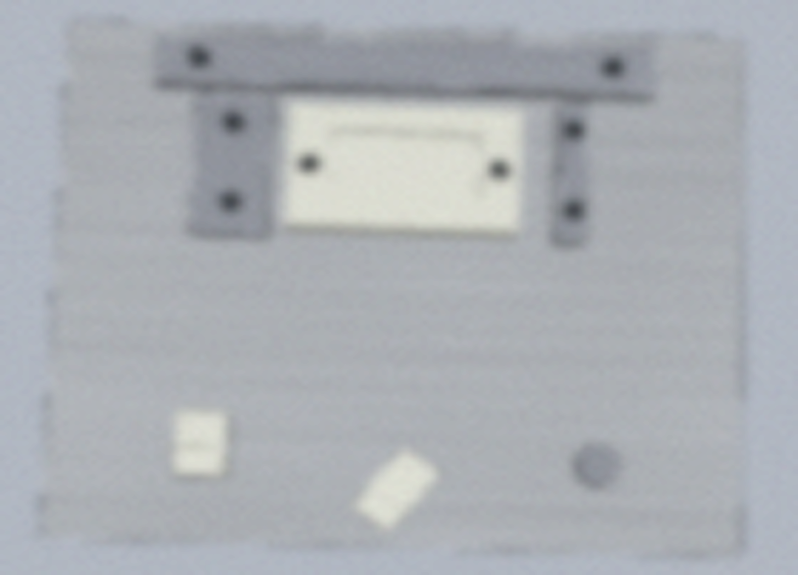

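Crop view: offcut_l is at crop (200,443), with its step towards the robot and aligned with the plate. The bar is diagonal at (398,488) and the cap is at (597,465). The wide gap is on the thin-stop side, at right (-y). I'll tidy up the measurements and write the move planner.

```bash
cat >> h.py <<'E'
from scipy.spatial.transform import Rotation as Rn
def plan(x,y,z,jaw_yaw,o=None,v=4.9):
    """rows from measured pose to TCP (m), jaw line at world angle jaw_yaw (deg, mod 180)"""
    o=o or get_obs(); R=Rn.from_euler('xyz',o['orientation'],degrees=True).as_matrix()
    a=np.degrees(np.arctan2(R[1,2],R[0,2])); t=(jaw_yaw-a+90)%180-90
    D=(np.array([x,y,z])-o['tool_pos'])*100
    n=max(int(np.ceil(np.linalg.norm(D)/v)),int(np.ceil(abs(t)/8.3)),1)
    print('now',np.round(o['tool_pos'],4),'jaw yaw',round(a,2),'turn',round(t,2),'tilt',np.round(R[:,0],4),'j1,j6',np.round(o['joint_pos'][[0,5]],1),'clk',o['clock'],'rows',n)
    for i in range(n):
        print('  ',np.round(R.T@D/n,2).tolist()+[round(np.radians(-t)/n,4)]); R=Rn.from_rotvec([0,0,np.radians(t)/n]).as_matrix()@R
E
python3 - <<'E'
from h import *
f=np.load('pics/top0.npz');p,d=f['p'],f['d']
C=cloud('top',d); Z=np.where((d>0)&(d<1.3),C[...,2],-1); Z[Z>.3]=-1
R=lambda *a:rect('top',C,*a)
R('offA',Z>.027,(283,236,309,260)); R('offA hi',Z>.0395,(283,236,309,260))
P=R('offB',Z>.027,(314,244,346,270)); w,V=np.linalg.eigh(np.cov(P[:,:2].T)); print('axis',np.degrees(np.arctan2(V[1,1],V[0,1])),np.sqrt(w))
R('cap',Z>.028,(354,244,376,264))
P=R('spacer',Z>.015,(190,232,214,268)); w,V=np.linalg.eigh(np.cov(P[:,:2].T)); print('axis',np.degrees(np.arctan2(V[1,1],V[0,1])),np.sqrt(w))
R('spacer tab',Z>.05,(190,232,214,268))
R('binrim',Z>.04,(415,220,490,305))
R('rail',Z>.033,(280,163,385,177)); R('thick',Z>.033,(290,182,311,215));R('thin',Z>.033,(354,182,372,215))
plan(.488,.07,.12,87)
E
```

```text
offA [291 242   9  14 120] rect [500.2  71. ] [20.2 32.1] 89.4 mean [499.8  71.1  39. ] Z50/95 [36.9 48.1]
offA hi [291 249   9   6  52] rect [492.1  70.8] [19.6 12.5] 88.7 mean [492.   70.9  45.2] Z50/95 [45.1 49. ]
offB [322 250  15  17 126] rect [476.2 -11.8] [19.9 35.9] 50.5 mean [475.9 -11.7  40.1] Z50/95 [40.1 45.4]
axis 140.90745835171722 [ 5.84209757 10.46511887]
cap [361 249   9   9  58] rect [486.4 -98.1] [18.3 18.7] 25.2 mean [486.2 -97.9  37.6] Z50/95 [37.7 41.1]
spacer [196 239  11  25 195] rect [499.9 299.2] [14.1 59.3] 84.8 mean [499.2 297.4  40.6] Z50/95 [33.5 63.7]
axis 174.81821961193322 [ 4.01033948 15.99912769]
spacer tab [196 244   7  12  69] rect [500.4 299.8] [12.8 26. ] 85.1 mean [500.  298.6  60.2] Z50/95 [60.7 65. ]
binrim [425 228  57  69 522] rect [ 460.7 -307.8] [121.9 150.5] 80.6 mean [ 461.1 -310.5   48.3] Z50/95 [48.9 53. ]
rail [287 167  89  10 773] rect [687.7 -20.6] [219.2  24.5] 88.2 mean [687.  -15.   42.2] Z50/95 [42.3 46.2]
thick [294 182  14  25 347] rect [633.8  55.8] [32.4 61.1] 89.5 mean [633.5  55.8  40.3] Z50/95 [40.1 44. ]
thin [358 182   6  27 160] rect [628.2 -91.8] [12.9 66.3] 88.0 mean [628.3 -91.9  40.7] Z50/95 [41.  44.7]
now [0.2866 0.6107 0.2257] jaw yaw -115.15 turn 22.15 tilt [-5.0e-04 -1.4e-03 -1.0e+00] j1,j6 [ 81.4 -16.5] clk 0.1 rows 12
   [0.89, 3.43, 3.36, np.float64(-0.0322)]
   [0.89, 3.32, 3.47, np.float64(-0.0322)]
   [0.89, 3.21, 3.58, np.float64(-0.0322)]
   [0.89, 3.09, 3.68, np.float64(-0.0322)]
   [0.89, 2.97, 3.78, np.float64(-0.0322)]
   [0.89, 2.85, 3.87, np.float64(-0.0322)]
   [0.89, 2.72, 3.96, np.float64(-0.0322)]
   [0.89, 2.59, 4.05, np.float64(-0.0322)]
   [0.89, 2.46, 4.13, np.float64(-0.0322)]
   [0.89, 2.33, 4.21, np.float64(-0.0322)]
   [0.89, 2.19, 4.28, np.float64(-0.0322)]
   [0.89, 2.05, 4.35, np.float64(-0.0322)]
```

>>> move_arm:
  commands:
    - [[0.9,3.4,3.4,-0.032],[0.9,3.3,3.5,-0.032],[0.9,3.2,3.6,-0.032],[0.9,3.1,3.7,-0.032],[0.9,3.0,3.8,-0.032],[0.9,2.85,3.9,-0.032],[0.9,2.7,4.0,-0.032],[0.9,2.6,4.0,-0.032]]
  jaw: 8.0

```text
clock: 0.9
tool_pos: [0.4199, 0.2474, 0.1542]
orientation: [-157.4, 90.0, 102.2]
force: [1.0, 0.1, -0.2]
opening: 0.0799
```

```bash
python3 -c "
from h import *
plan(.5,.071,.10,87)"
```

```text
now [0.4199 0.2474 0.1542] jaw yaw -100.38 turn 7.38 tilt [-0.e+00  1.e-04 -1.e+00] j1,j6 [53.7 25.9] clk 0.9 rows 5
   [1.08, 2.21, 3.18, np.float64(-0.0258)]
   [1.08, 2.13, 3.24, np.float64(-0.0258)]
   [1.08, 2.05, 3.29, np.float64(-0.0258)]
   [1.08, 1.96, 3.34, np.float64(-0.0258)]
   [1.08, 1.87, 3.39, np.float64(-0.0258)]
```

>>> move_arm:
  commands:
    - [[1.1,2.2,3.2,-0.026],[1.1,2.1,3.2,-0.026],[1.1,2.0,3.3,-0.026],[1.1,2.0,3.3,-0.026],[1.1,1.9,3.4,-0.026],[0,0,0,0]]

```text
clock: 1.5
tool_pos: [0.4993, 0.0696, 0.0977]
orientation: [-59.1, 89.8, -152.4]
force: [-1.4, 0.4, 0.1]
opening: 0.0801
```

```bash
python3 -c "
from h import *
plan(.5,.071,.0235,87,v=2.5)"
```

```text
now [0.4993 0.0696 0.0977] jaw yaw -93.22 turn 0.22 tilt [-0.0033 -0.0017 -1.    ] j1,j6 [30.3 56.5] clk 1.5 rows 3
   [2.47, 0.03, -0.05, np.float64(-0.0013)]
   [2.47, 0.03, -0.05, np.float64(-0.0013)]
   [2.47, 0.03, -0.05, np.float64(-0.0013)]
```

>>> move_arm:
  commands:
    - [[2.5,0,0,0],[2.5,0,0,0],[2.4,0,0,0],[0,0,0,0]]

```text
clock: 1.9
tool_pos: [0.4974, 0.0726, 0.023]
orientation: [-61.4, 89.7, -154.5]
force: [0.2, -0.6, -0.9]
opening: 0.0802
```

>>> move_arm:
  commands:
    - [[0,0,0,0],[0,0,0,0],[0,0,0,0],[0,0,0,0],[0,0,0,0],[0,0,0,0]]
  jaw: 0

```text
clock: 2.5
tool_pos: [0.4997, 0.0735, 0.0259]
orientation: [123.1, 90.0, 30.1]
force: [0.7, 0.3, -0.7]
opening: 0.0375
```

>>> move_arm:
  commands:
    - [[0.2,0,0,0],[0,0,0,0],[0,0,0,0],[0,0,0,0],[0,0,0,0]]

```text
clock: 3.0
tool_pos: [0.4996, 0.0734, 0.0235]
orientation: [-56.4, 90.0, -149.5]
force: [0.2, 1.1, 0.3]
opening: 0.0216
```

>>> move_arm:
  commands:
    - [[-2,0,0,0],[-4,0,0,0],[-4,0,0,0],[0,0,0,0]]

```text
clock: 3.4
tool_pos: [0.5028, 0.0748, 0.129]
orientation: [114.9, 89.5, 21.9]
force: [0.5, -0.3, -1.3]
opening: 0.0221
```

```bash
python3 -c "
from h import *
plan(.461,-.308,.12,80.6)"
```

```text
now [0.5028 0.0748 0.129 ] jaw yaw -92.96 turn -6.44 tilt [ 0.0086  0.0034 -1.    ] j1,j6 [30.7 56.3] clk 3.4 rows 8
   [0.09, -0.28, 4.81, np.float64(0.0141)]
   [0.09, -0.21, 4.81, np.float64(0.0141)]
   [0.09, -0.14, 4.81, np.float64(0.0141)]
   [0.09, -0.07, 4.81, np.float64(0.0141)]
   [0.09, -0.01, 4.81, np.float64(0.0141)]
   [0.09, 0.06, 4.81, np.float64(0.0141)]
   [0.09, 0.13, 4.81, np.float64(0.0141)]
   [0.09, 0.2, 4.81, np.float64(0.0141)]
```

>>> move_arm:
  commands:
    - [[0.1,-0.3,4.8,0.014],[0.1,-0.2,4.8,0.014],[0.1,-0.1,4.8,0.014],[0.1,-0.1,4.8,0.014],[0.1,0,4.8,0.014],[0.1,0.1,4.8,0.014],[0.1,0.1,4.8,0.014],[0.1,0.2,4.8,0.014]]

```text
clock: 4.2
tool_pos: [0.457, -0.3104, 0.1154]
orientation: [127.7, 90.0, 28.2]
force: [0.8, 0.9, -0.2]
opening: 0.0217
```

>>> move_arm:
  commands:
    - [[0,0,0,0],[0,0,0,0]]

```text
clock: 4.4
tool_pos: [0.4567, -0.3095, 0.1149]
orientation: [-103.7, 89.9, 156.7]
force: [0.0, 0.2, -0.4]
opening: 0.0216
```

```bash
python3 -c "
from h import *
plan(.461,-.308,.03,80.6)"
```

```text
now [ 0.4567 -0.3095  0.1149] jaw yaw -99.62 turn 0.22 tilt [-1.1e-03  5.0e-04 -1.0e+00] j1,j6 [-13.8  94.2] clk 4.4 rows 2
   [4.24, 0.21, -0.11, np.float64(-0.0019)]
   [4.24, 0.21, -0.11, np.float64(-0.0019)]
```

>>> move_arm:
  commands:
    - [[2.5,1.5,-0.1,0],[3.0,1.5,-0.1,0],[2.5,0,0,0],[0,0,0,0],[0,0,0,0]]

```text
clock: 4.9
tool_pos: [0.4876, -0.3104, 0.0358]
orientation: [-83.5, 89.9, 177.2]
force: [0.3, -0.1, 0.3]
opening: 0.0218
```

>>> move_arm:
  commands:
    - [[0,0,0,0],[0,0,0,0],[0,0,0,0],[0,0,0,0]]
  jaw: 4.5

```text
clock: 5.3
tool_pos: [0.4878, -0.3115, 0.0364]
orientation: [84.5, 89.9, -14.9]
force: [1.2, -0.0, 0.0]
opening: 0.0437
```

>>> move_arm:
  commands:
    - [[-3,0,0,0],[-4,0,0,0],[-2,0,0,0],[0,0,0,0]]

```text
clock: 5.7
tool_pos: [0.4895, -0.3123, 0.1295]
orientation: [79.8, 89.6, -19.6]
force: [0.7, 0.6, 0.3]
opening: 0.0452
```

```bash
python3 -c "
from h import *
plan(.476,-.0118,.12,50.9)"
```

```text
now [ 0.4895 -0.3123  0.1295] jaw yaw -99.42 turn -29.68 tilt [ 0.0063 -0.0023 -1.    ] j1,j6 [-13.2  93.8] clk 5.7 rows 7
   [0.13, -0.89, -4.2, np.float64(0.074)]
   [0.12, -1.2, -4.13, np.float64(0.074)]
   [0.12, -1.5, -4.03, np.float64(0.074)]
   [0.12, -1.8, -3.9, np.float64(0.074)]
   [0.12, -2.08, -3.76, np.float64(0.074)]
   [0.12, -2.35, -3.6, np.float64(0.074)]
   [0.11, -2.61, -3.41, np.float64(0.074)]
```

>>> move_arm:
  commands:
    - [[0.1,-0.9,-4.2,0.074],[0.1,-1.2,-4.1,0.074],[0.1,-1.5,-4.0,0.074],[0.1,-1.8,-3.9,0.074],[0.1,-2.1,-3.8,0.074],[0.1,-2.35,-3.6,0.074],[0.1,-2.6,-3.4,0.074],[0,0,0,0]]
  jaw: 6

```text
clock: 6.5
tool_pos: [0.4738, -0.0075, 0.1184]
orientation: [178.9, 90.0, 49.8]
force: [-0.3, -0.4, -0.5]
opening: 0.06
```

>>> move_arm:
  commands:
    - [[1,0,0,0]]

```text
clock: 6.6
tool_pos: [0.4746, -0.01, 0.109]
orientation: [146.6, 89.9, 17.6]
force: [0.4, -1.1, 0.5]
opening: 0.0601
```

```bash
python3 -c "
from h import *
plan(.476,-.0118,.0235,50.9)"
```

```text
now [ 0.4746 -0.01    0.109 ] jaw yaw -128.92 turn -0.18 tilt [ 2.e-03  6.e-04 -1.e+00] j1,j6 [22.6 28.4] clk 6.6 rows 2
   [4.27, 0.11, 0.03, np.float64(0.0015)]
   [4.27, 0.11, 0.03, np.float64(0.0015)]
```

>>> move_arm:
  commands:
    - [[3,0.1,0,0],[3,0.1,0,0],[2.5,0,0,0],[0,0,0,0]]

```text
clock: 7.0
tool_pos: [0.4748, -0.0141, 0.0214]
orientation: [-22.9, 89.8, -152.0]
force: [-0.3, -0.7, 0.8]
opening: 0.0597
```

>>> move_arm:
  commands:
    - [[0,0,0,0],[0,0,0,0],[0,0,0,0],[0,0,0,0],[0,0,0,0],[0,0,0,0],[0,0,0,0],[0,0,0,0]]
  jaw: 0

```text
clock: 7.8
tool_pos: [0.4756, -0.0124, 0.0237]
orientation: [121.9, 90.0, -7.2]
force: [-0.6, -0.6, 1.7]
opening: 0.0198
```

>>> move_arm:
  commands:
    - [[-2,0,0,0],[-4,0,0,0],[-4,0,0,0],[0,0,0,0],[0,0,0,0]]

```text
clock: 8.3
tool_pos: [0.476, -0.0121, 0.1245]
orientation: [155.8, 89.8, 26.7]
force: [-0.0, -0.4, -0.6]
opening: 0.0198
```

```bash
python3 -c "
from h import *
plan(.437,-.304,.12,80.6)"
```

```text
now [ 0.476  -0.0121  0.1245] jaw yaw -129.12 turn 29.72 tilt [ 0.0024  0.0012 -1.    ] j1,j6 [22.3 28.6] clk 8.3 rows 7
   [0.06, 2.2, 3.59, np.float64(-0.0741)]
   [0.06, 1.93, 3.74, np.float64(-0.0741)]
   [0.06, 1.65, 3.87, np.float64(-0.0741)]
   [0.06, 1.35, 3.98, np.float64(-0.0741)]
   [0.06, 1.06, 4.07, np.float64(-0.0741)]
   [0.06, 0.75, 4.14, np.float64(-0.0741)]
   [0.05, 0.44, 4.18, np.float64(-0.0741)]
```

>>> move_arm:
  commands:
    - [[0.1,2.2,3.6,-0.074],[0.1,1.9,3.7,-0.074],[0.1,1.65,3.9,-0.074],[0.1,1.35,4.0,-0.074],[0.1,1.1,4.1,-0.074],[0.1,0.75,4.1,-0.074],[0.1,0.4,4.2,-0.074],[0,0,0,0]]

```text
clock: 9.1
tool_pos: [0.4341, -0.3078, 0.1145]
orientation: [-91.6, 89.8, 168.9]
force: [0.1, 0.8, -0.5]
opening: 0.02
```

>>> move_arm:
  commands:
    - [[2,0,0,0],[3,0,0,0],[3,0,0,0],[0,0,0,0],[0,0,0,0]]

```text
clock: 9.6
tool_pos: [0.4355, -0.3041, 0.036]
orientation: [-91.2, 89.8, 169.4]
force: [-0.7, -0.2, 0.2]
opening: 0.0197
```

>>> move_arm:
  commands:
    - [[0,0,0,0],[0,0,0,0],[0,0,0,0],[0,0,0,0]]
  jaw: 4.5

```text
clock: 10.0
tool_pos: [0.4366, -0.3045, 0.0374]
orientation: [85.8, 89.9, -13.7]
force: [0.6, 0.6, 0.5]
opening: 0.0431
```

>>> move_arm:
  commands:
    - [[-3,0,0,0],[-4,0,0,0],[-4,0,0,0],[0,0,0,0]]

```text
clock: 10.4
tool_pos: [0.4394, -0.3059, 0.1527]
orientation: [76.8, 89.4, -22.6]
force: [1.4, -0.3, -0.2]
opening: 0.0451
```

```bash
python3 -c "
from h import *
plan(.50,.2995,.14,85)"
```

```text
now [ 0.4394 -0.3059  0.1527] jaw yaw -99.38 turn 4.38 tilt [ 0.0095 -0.0039 -0.9999] j1,j6 [-13.8  94.3] clk 10.4 rows 13
   [0.08, -0.3, -4.67, np.float64(-0.0059)]
   [0.08, -0.27, -4.67, np.float64(-0.0059)]
   [0.08, -0.24, -4.67, np.float64(-0.0059)]
   [0.08, -0.22, -4.68, np.float64(-0.0059)]
   [0.08, -0.19, -4.68, np.float64(-0.0059)]
   [0.08, -0.16, -4.68, np.float64(-0.0059)]
   [0.08, -0.13, -4.68, np.float64(-0.0059)]
   [0.09, -0.11, -4.68, np.float64(-0.0059)]
   [0.09, -0.08, -4.68, np.float64(-0.0059)]
   [0.09, -0.05, -4.68, np.float64(-0.0059)]
   [0.09, -0.02, -4.68, np.float64(-0.0059)]
   [0.09, 0.0, -4.68, np.float64(-0.0059)]
   [0.09, 0.03, -4.68, np.float64(-0.0059)]
```

>>> move_arm:
  commands:
    - [[0,-0.3,-4.7,-0.006],[0,-0.3,-4.7,-0.006],[0,-0.25,-4.7,-0.006],[0,-0.2,-4.7,-0.006],[0,-0.2,-4.7,-0.006],[0,-0.2,-4.7,-0.006],[0,-0.1,-4.7,-0.006],[0,-0.1,-4.7,-0.006]]
  jaw: 5

```text
clock: 11.2
tool_pos: [0.4735, 0.0721, 0.1469]
orientation: [129.0, 89.9, 32.3]
force: [1.4, 0.4, -0.3]
opening: 0.05
```

>>> move_arm:
  commands:
    - [[0.1,-0.1,-4.7,-0.006],[0.1,0,-4.7,-0.006],[0.1,0,-4.7,-0.006],[0.1,0,-4.7,-0.006],[0.1,0,-4.7,-0.006],[0,0,0,0],[0,0,0,0]]

```text
clock: 11.9
tool_pos: [0.4968, 0.3048, 0.1408]
orientation: [-44.2, 89.9, -139.1]
force: [0.0, -1.1, -0.4]
opening: 0.0501
```

Run:
```python
from h import *
plan(.50,.2995,.036,85,v=3)
p,d=snap('top','top1')
a=np.clip(cv2.resize(p[155:315,180:500],None,fx=2.5,fy=2.5,interpolation=cv2.INTER_CUBIC)*1.5,0,255).astype(np.uint8)
cv2.imwrite('pics/c2.png',cv2.cvtColor(a,cv2.COLOR_RGB2BGR))
```

```text
now [0.4968 0.3048 0.1408] jaw yaw -94.88 turn -0.12 tilt [-8.e-04 -7.e-04 -1.e+00] j1,j6 [50.7 34.4] clk 11.9 rows 4
   [2.62, 0.09, 0.12, np.float64(0.0005)]
   [2.62, 0.09, 0.12, np.float64(0.0005)]
   [2.62, 0.09, 0.12, np.float64(0.0005)]
   [2.62, 0.09, 0.12, np.float64(0.0005)]
```

View pics/c2.png

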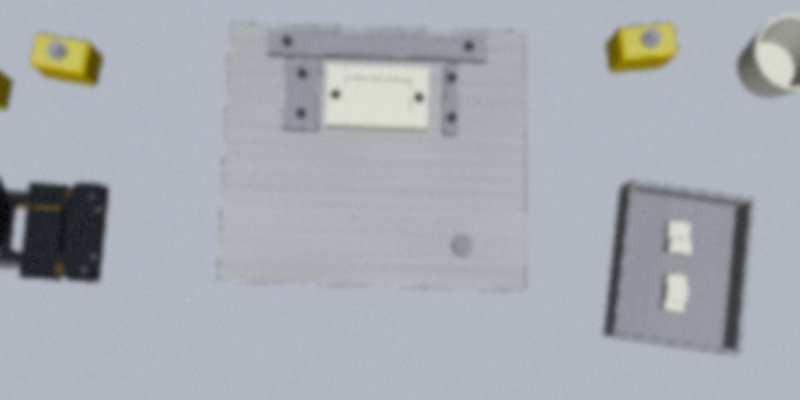

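View (4th): both offcuts are in the bin, at crop (680,237) and (677,292). The plate is clear except for the cap, which hasn't moved. Now I'll grasp the spacer tab.

>>> move_arm:
  commands:
    - [[2.7,0.2,0.2,0],[2.7,0.1,0.2,0],[2.7,0,0.1,0],[2.6,0,0,0],[0,0,0,0],[0,0,0,0]]

```text
clock: 12.55
tool_pos: [0.5001, 0.2977, 0.0351]
orientation: [-7.4, 90.0, -102.4]
force: [0.1, 0.4, 0.2]
opening: 0.0501
```

Run:
```python
from h import *
plan(.50,.2995,.035,85,v=3)
p,d=snap('scene','sc1')
a=np.clip(cv2.resize(p[150:220,370:500],None,fx=6,fy=6,interpolation=cv2.INTER_CUBIC)*1.5,0,255).astype(np.uint8)
cv2.imwrite('pics/c3.png',cv2.cvtColor(a,cv2.COLOR_RGB2BGR))
```

```text
now [0.5001 0.2977 0.0351] jaw yaw -95.02 turn 0.02 tilt [-1.e-04 -6.e-04 -1.e+00] j1,j6 [50.  34.9] clk 12.55 rows 1
   [0.01, -0.02, -0.18, np.float64(-0.0004)]
```

View pics/c3.png

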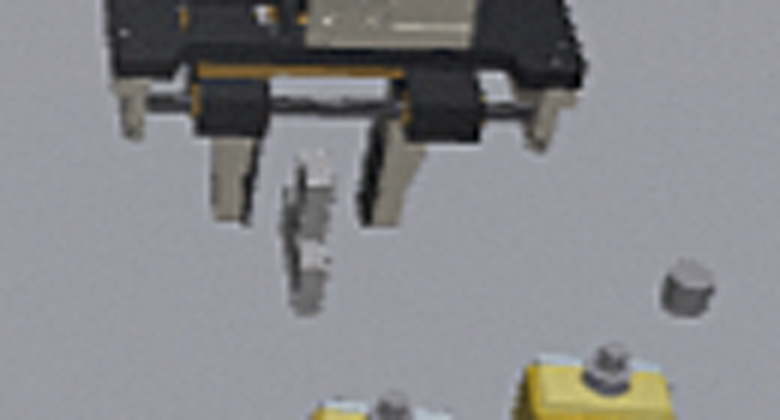

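View (5th): the tab stands between the open fingers, at crop (315,190). Closing.

>>> move_arm:
  commands:
    - [[0,0,-0.1,0],[0,0,0,0],[0,0,0,0],[0,0,0,0],[0,0,0,0],[0,0,0,0],[0,0,0,0],[0,0,0,0]]
  jaw: 0

```text
clock: 13.4
tool_pos: [0.4999, 0.2997, 0.0346]
orientation: [170.4, 90.0, 75.5]
force: [-0.8, -0.3, 2.2]
opening: 0.0116
```

>>> move_arm:
  commands:
    - [[-1,0,0,0],[-3,0,0,0],[-3,0,0,0],[-3,0,0,0],[0,0,0,0],[0,0,0,0]]

```text
clock: 14.0
tool_pos: [0.5001, 0.2999, 0.1357]
orientation: [150.0, 89.9, 55.0]
force: [-0.8, -0.2, -1.5]
opening: 0.0124
```

Run:
```python
from h import *
f=np.load('pics/top1.npz');p,d=f['p'],f['d']
# average top0/top1 depth-free edges: fit lines along nest -y face and thin stop inner face from gray, in plate frame (yaw -2.8)
q=(np.load('pics/top0.npz')['p'].astype(float)+p)/2
s=q[...,0]-q[...,2]   # warm white
g=q.mean(2)
th=np.radians(-2.7);ex=np.array([np.cos(th),np.sin(th)]);ey=np.array([-ex[1],ex[0]])
def edge(img,v,u0,u1,sign):
    r=img[v,u0:u1+1]; k=np.diff(r)*sign; k=np.clip(k,0,None); return u0+.5+(k*np.arange(len(k))).sum()/k.sum()
for v in (184,187,190,193,196,199,202):
    print(v,np.round(s[v,346:368]),np.round(g[v,346:368]))
```

```text
184 [ 6.  6.  6.  6.  4.  2. -3. -6. -6. -4. -5. -5. -6. -6. -7. -8. -6. -6.
 -6. -6. -5. -4.] [140. 140. 140. 139. 136. 126. 118. 113. 112. 110. 103.  94.  82.  75.
  68.  74.  89. 104. 111. 112. 111. 112.]
187 [ 7.  6.  6.  6.  4.  1. -4. -5. -5. -5. -5. -6. -6. -6. -6. -6. -6. -6.
 -6. -6. -6. -5.] [139. 140. 140. 139. 134. 126. 116. 112. 110. 108. 102.  91.  81.  73.
  67.  73.  89. 104. 108. 109. 110. 110.]
190 [ 6.  5.  5.  6.  3.  0. -4. -5. -6. -4. -5. -5. -7. -8. -8. -8. -8. -7.
 -6. -6. -6. -6.] [136. 135. 136. 138. 135. 127. 118. 114. 112. 112. 105.  95.  91.  93.
  96.  98. 103. 108. 111. 112. 112. 112.]
193 [ 0. -2.  1.  4.  3. -0. -4. -5. -6. -5. -5. -6. -7. -8. -8. -8. -6. -8.
 -6. -6. -5. -5.] [ 87.  70.  83. 109. 126. 124. 117. 112. 112. 109. 100.  90.  88.  94.
  97.  98. 101. 105. 110. 110. 111. 110.]
196 [ 6.  5.  5.  5.  2. -1. -4. -4. -6. -6. -4. -6. -8. -8. -8. -8. -8. -6.
 -6. -6. -6. -5.] [128. 122. 124. 131. 130. 124. 116. 113. 111. 108. 102.  96.  96.  98.
  96.  98. 100. 104. 108. 110. 110. 110.]
199 [ 6.  6.  6.  5.  3. -1. -3. -5. -5. -6. -5. -6. -6. -8. -7. -7. -6. -6.
 -4. -6. -5. -5.] [140. 140. 140. 138. 134. 125. 116. 114. 113. 110. 103.  97.  95.  90.
  85.  87.  94. 103. 109. 112. 112. 112.]
202 [ 6.  6.  6.  6.  3. -2. -6. -5. -5. -6. -4. -6. -6. -6. -6. -6. -6. -6.
 -6. -5. -6. -6.] [141. 140. 140. 138. 133. 123. 114. 112. 113. 109. 101.  90.  81.  64.
  52.  60.  80. 100. 109. 111. 111. 110.]
```

Run:
```python
from h import *
q=(np.load('pics/top0.npz')['p'].astype(float)+np.load('pics/top1.npz')['p'])/2
s=q[...,0]-q[...,2]; g=q.mean(2)
def cross(r,u0,lvl,first=True):
    i=np.nonzero((r[:-1]-lvl)*(r[1:]-lvl)<=0)[0]; i=i[0] if first else i[-1]
    return u0+i+(lvl-r[i])/(r[i+1]-r[i])
vs=np.arange(183,204)
def line(name,us,vs,z,dep='y'):
    P=onplane('top',us,vs,z)*1000
    i,j=(0,1) if dep=='y' else (1,0)
    c=np.polyfit(P[:,i],P[:,j],1); r=P[:,j]-np.polyval(c,P[:,i]); k=abs(r)<2
    c=np.polyfit(P[k,i],P[k,j],1); print(name,'slope deg',np.round(np.degrees(np.arctan(c[0])),2),'val',np.round(np.polyval(c,633 if dep=='y' else -18),2),'rms',r.std().round(2)); return c
line('nest -y',[cross(s[v,344:358],344,.5) for v in vs],vs,.046)
line('nest +y',[cross(s[v,302:318],302,.5,False) for v in vs],vs,.046)
line('thin inner',[cross(g[v,353:361],353,101) for v in vs],vs,.04)
line('thin outer',[cross(g[v,360:370],360,101,False) for v in vs],vs,.04)
line('thick outer',[cross(g[v,288:299],288,101) for v in vs],vs,.04)
us=np.arange(315,350)
print(np.round(g[168:212,320]),np.round(s[168:212,320]))
line('nest near',us,[cross(s[199:216,u],199,.5) for u in us],.046,'x')
line('nest far',us,[cross(s[176:186,u],176,.5) for u in us],.046,'x')
line('rail near',us,[cross(g[172:183,u],172,90) for u in us],.042,'x')
plan(.62,-.06,.14,87)
```

```text
nest -y slope deg -3.66 val -67.94 rms 3.39
nest +y slope deg -3.26 val 32.49 rms 3.15
thin inner slope deg -2.21 val -81.35 rms 0.4
thin outer slope deg -1.12 val -97.0 rms 1.21
thick outer slope deg -2.48 val 72.09 rms 0.94
[102.  99.  98.  98.  98.  98.  97.  94.  86.  80.  86. 103. 118. 131.
 138. 139. 137. 131. 130. 136. 139. 140. 140. 140. 140. 140. 140. 139.
 140. 140. 140. 140. 141. 140. 140. 137. 128. 113. 105. 108. 111. 113.
 113. 114.] [-8. -8. -9. -8. -8. -8. -8. -8. -7. -6. -5. -4. -1.  2.  6.  6.  6.  5.
  6.  6.  6.  5.  6.  6.  5.  7.  6.  6.  6.  6.  6.  7.  6.  6.  6.  6.
  6.  4.  0. -3. -6. -6. -6. -6.]
nest near slope deg 3.12 val 600.3 rms 0.31
nest far slope deg 3.37 val 663.88 rms 0.3
rail near slope deg 3.77 val 676.84 rms 0.9
now [0.5001 0.2999 0.1357] jaw yaw -94.98 turn 1.98 tilt [ 0.0012  0.0017 -1.    ] j1,j6 [50.1 34.9] clk 14.0 rows 8
   [-0.06, 1.88, 4.35, np.float64(-0.0043)]
   [-0.06, 1.87, 4.36, np.float64(-0.0043)]
   [-0.06, 1.85, 4.37, np.float64(-0.0043)]
   [-0.06, 1.83, 4.38, np.float64(-0.0043)]
   [-0.06, 1.81, 4.38, np.float64(-0.0043)]
   [-0.06, 1.79, 4.39, np.float64(-0.0043)]
   [-0.06, 1.77, 4.4, np.float64(-0.0043)]
   [-0.06, 1.75, 4.41, np.float64(-0.0043)]
```

>>> move_arm:
  commands:
    - [[0,2.0,4.5,-0.004],[0,2.0,4.5,-0.004],[0,2.0,4.5,-0.004],[0,2.0,4.5,-0.004],[0,2.0,4.5,-0.004],[0,2.0,4.5,-0.004],[0,2.0,4.5,-0.004],[0,1.0,4.0,-0.004]]

```text
clock: 14.8
tool_pos: [0.6237, -0.0679, 0.1331]
orientation: [-75.3, 89.9, -168.4]
force: [0.1, -0.1, -1.5]
opening: 0.0116
```

>>> move_arm:
  commands:
    - [[0.5,0,0,0],[0,0,0,0],[0,0,0,0]]

```text
clock: 15.1
tool_pos: [0.6229, -0.0651, 0.1286]
orientation: [-81.5, 89.9, -174.7]
force: [1.1, 0.3, 0.1]
opening: 0.0117
```

```bash
python3 -c "
from h import *
plan(.632,-.0763,.096,87)"
```

```text
now [ 0.6229 -0.0651  0.1286] jaw yaw -93.14 turn 0.14 tilt [-2.e-03 -2.e-04 -1.e+00] j1,j6 [11.9 75. ] clk 15.1 rows 1
   [3.26, 0.98, 1.07, np.float64(-0.0024)]
```

>>> move_arm:
  commands:
    - [[1.6,0.5,0.55,-0.001],[1.6,0.5,0.55,-0.001],[0,0,0,0],[0,0,0,0],[0,0,0,0]]

```text
clock: 15.6
tool_pos: [0.6332, -0.0767, 0.0977]
orientation: [42.1, 90.0, -50.9]
force: [-0.6, -0.9, -0.5]
opening: 0.0117
```

Run:
```python
from h import *
p,d=snap('scene','sc2')
plan(.632,-.0763,.096,87)
a=np.clip(cv2.resize(p[175:255,235:365],None,fx=6,fy=6,interpolation=cv2.INTER_CUBIC)*1.6,0,255).astype(np.uint8)
cv2.imwrite('pics/c4.png',cv2.cvtColor(a,cv2.COLOR_RGB2BGR))
```

```text
now [ 0.6333 -0.0767  0.098 ] jaw yaw -93.0 turn 0.0 tilt [ 6.e-04 -0.e+00 -1.e+00] j1,j6 [10.6 76.4] clk 15.65 rows 1
   [0.2, -0.13, -0.03, np.float64(-0.0001)]
```

View pics/c4.png

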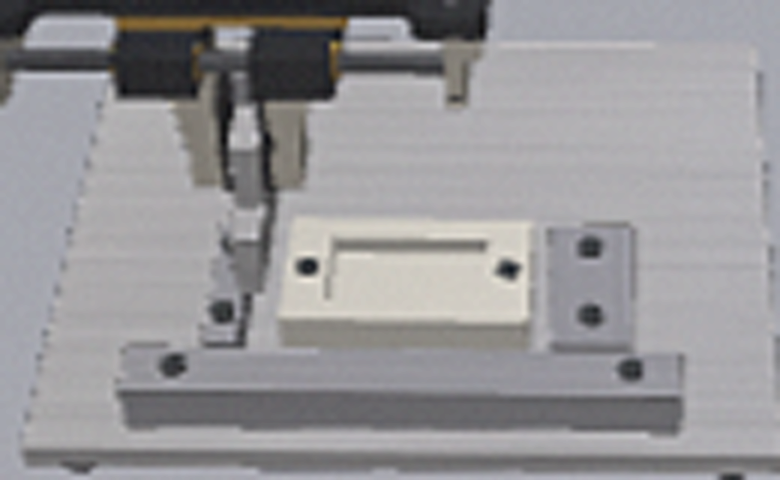

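View (6th): the spacer is held upright over the gap. Its end is at crop (250,270), between the thin stop's inner edge at about (246,330) and the nest's side at about (280,320). I'll check the lateral alignment within this one camera.

Run:
```python
from h import *
f=np.load('pics/sc2.npz');p=f['p'].astype(float);g=p.mean(2)
c=calibration('scene');K=np.array(c['mtx']);T=np.array(c['T'])
def proj(X):
    q=np.linalg.inv(T)@np.r_[X,1]; return K[0,0]*q[0]/-q[2]+K[0,2],K[1,1]*-q[1]/-q[2]+K[1,2]
for n,X in dict(sp_bot=(.662,-.0778,.0635),sp_top=(.662,-.0778,.0935),gapbot=(.662,-.0778,.02),nestcorner_far=(.667,-.0695,.046),stop_in=(.664,-.084,.04)).items(): print(n,np.round(proj(X),2))
print('cols',list(range(266,286)))
for v in list(range(209,236)): print(v,np.round(g[v,266:290]).astype(int), np.round((p[v,266:290,0]-p[v,266:290,2])).astype(int)[6:])
```

```text
sp_bot [276.94 222.34]
sp_top [275.84 213.01]
gapbot [278.45 235.22]
nestcorner_far [280.92 228.99]
stop_in [275.14 230.04]
cols [266, 267, 268, 269, 270, 271, 272, 273, 274, 275, 276, 277, 278, 279, 280, 281, 282, 283, 284, 285]
209 [108 109 108 108 107 106 108 110  91  79  78  79 101  69  45  99 111 108
 107 107 106 107 107 107] [-1 -1  1 -2  1 -1  0  0  0 -1 -1  0 -1  0 -1  0  0 -1]
210 [106 107 106 107 106 106 107  94 111 112 108 110 117  71  56 101 110 107
 108 105 107 106 108 107] [ 1  0  1  0  1  0 -1 -1  0  0 -1  0  1 -1 -1  0 -2 -2]
211 [108 107 107 107 108 106 110  99 104 107 106 107  95  58  56 103 109 109
 121 123 122 121 119 117] [ 1  1  0 -1 -1 -1  0  0 -1  0  0  1  6  7  7  7  5  4]
212 [109 108 108 109 110  93 106  99 104 106 105 110  79  48  73 109 112 116
 126 126 126 127 125 126] [-2 -3  0  0  1 -1  1  0  1 -1 -1  4  8 10  8  7  9  8]
213 [106 106 106 106 108  96  90  95 106 108 106 113  73  45  85 109 108 117
 125 123 124 125 124 126] [-3 -1  1  0 -1 -1  0  2  1  0 -2  4  9  9  8  8  8  9]
214 [105 105 105 106 108 100  69  85 108 111 113 121  68  40  85 107 107 11
[... 2672 characters left out ...]
 102 112 107 109 110 101  86  83
  83  85  83  85  85  86] [-4 -6 -3 -2  0  0  0  0 -2  1  4  7  5  5  6  6  4  6]
232 [104 108  88  60  52  52  54  54  47  50 100 109 107 107 108 101  87  83
  84  83  84  84  85  84] [-3 -1 -2 -1  0  0  0 -1  0  2  4  6  6  6  5  7  5  5]
233 [ 95  95  95  97  97  99  99  99  98  96 106 107 106 107 105 107 107 109
 107 107 107 109  95  92] [-3 -2 -3 -2 -3 -3 -1 -2 -3 -2 -3 -3 -6 -4 -4 -5 -3 -1]
234 [90 97 96 97 97 96 97 97 98 96 94 95 94 94 94 95 93 94 94 95 93 94 95 95] [-2 -5 -4 -3 -3 -3 -3 -2 -4 -3 -4 -4 -3 -2 -4 -4 -3 -3]
235 [90 96 94 93 92 93 93 92 92 93 93 92 91 92 92 93 92 93 93 91 92 92 94 94] [-5 -3 -3 -3 -4 -2 -2 -4 -3 -3 -3 -3 -3 -3 -2 -3 -5 -2]
```

Within the scene camera, the gap centre is about 1.7 mm to the +y side of the spacer. The top camera says about 0, so I'll shift 1.2 mm and go down in stages, watching the force.

>>> move_arm:
  commands:
    - [[0,0,-0.12,0],[0.8,0,0,0],[0.8,0,0,0],[0.6,0,0,0],[0.5,0,0,0],[0,0,0,0],[0,0,0,0]]

```text
clock: 16.35
tool_pos: [0.633, -0.0758, 0.0704]
orientation: [-58.6, 90.0, -151.6]
force: [0.9, 0.2, -0.9]
opening: 0.0117
```

>>> move_arm:
  commands:
    - [[0.5,0,0,0],[0.5,0,0,0],[0.3,0,0,0],[0.2,0,0,0],[0,0,0,0],[0,0,0,0]]

```text
clock: 16.95
tool_pos: [0.6332, -0.0758, 0.0556]
orientation: [31.0, 90.0, -62.0]
force: [0.2, 0.4, 0.2]
opening: 0.0117
```

>>> move_arm:
  commands:
    - [[0.1,0,0,0],[0.05,0,0,0],[0.05,0,0,0],[0,0,0,0],[0,0,0,0]]

```text
clock: 17.45
tool_pos: [0.6333, -0.0757, 0.0546]
orientation: [88.7, 89.9, -4.3]
force: [-1.8, 0.2, 6.9]
opening: 0.0118
```

Run:
```python
from h import *
p,d=snap('scene','sc3'); o=get_obs(); print(o['force'],o['tool_pos'])
a=np.clip(cv2.resize(p[175:255,235:365],None,fx=6,fy=6,interpolation=cv2.INTER_CUBIC)*1.6,0,255).astype(np.uint8)
cv2.imwrite('pics/c5.png',cv2.cvtColor(a,cv2.COLOR_RGB2BGR))
```

```text
[-2.35798592  0.85208751  6.39192299] [ 0.63328637 -0.07575863  0.05461255]
```

View pics/c5.png

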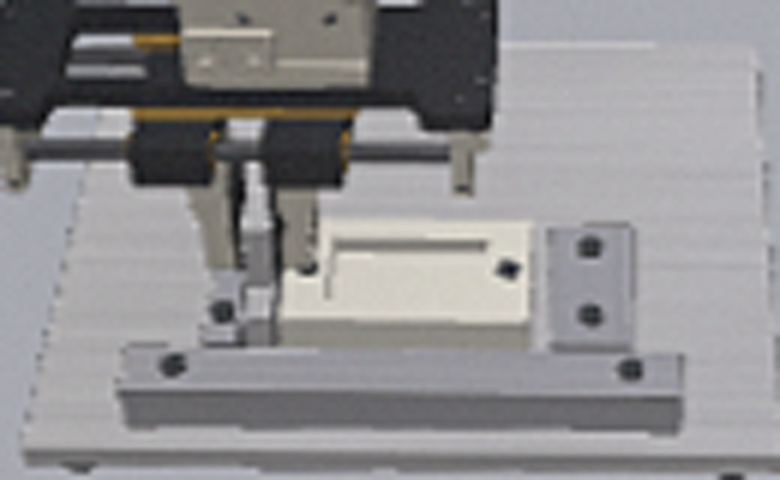

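View (7th): the spacer is seated between the thin stop and the nest at crop (260,320). Both TCP height (54.6 mm) and the 6.5 N contact agree with it being on the plate. Releasing.

>>> move_arm:
  commands:
    - [[-0.1,0,0,0],[0,0,0,0],[0,0,0,0],[0,0,0,0],[0,0,0,0]]
  jaw: 3.2

```text
clock: 18.0
tool_pos: [0.633, -0.0758, 0.0544]
orientation: [-81.7, 90.0, -174.7]
force: [0.5, -0.3, 0.0]
opening: 0.0317
```

>>> move_arm:
  commands:
    - [[-1,0,0,0],[-2,0,0,0],[-3,0,0,0],[-3,0,0,0],[0,0,0,0]]

```text
clock: 18.5
tool_pos: [0.636, -0.0758, 0.1503]
orientation: [93.5, 89.5, 0.5]
force: [0.0, -0.1, 0.9]
opening: 0.0316
```

Run:
```python
from h import *
plan(.550,-.0133,.14,87,v=4)
```

```text
now [ 0.636  -0.0758  0.1503] jaw yaw -92.97 turn -0.03 tilt [ 8.3e-03  1.0e-04 -1.0e+00] j1,j6 [10.7 76.3] clk 18.5 rows 3
   [0.32, -2.97, -1.93, np.float64(0.0002)]
   [0.32, -2.97, -1.93, np.float64(0.0002)]
   [0.32, -2.97, -1.93, np.float64(0.0002)]
```

>>> move_arm:
  commands:
    - [[0,-3.0,-1.9,0],[0,-3.0,-1.9,0],[0,-2.9,-1.9,0],[0,0,0,0],[0,0,0,0]]

```text
clock: 19.0
tool_pos: [0.5473, -0.0136, 0.1456]
orientation: [104.8, 89.9, 11.8]
force: [0.7, 0.2, -0.0]
opening: 0.0321
```

Run:
```python
from h import *
plan(.560,-.0138,.034,87,v=4)
p,d=snap('top','top2'); C=cloud('top',d); Z=np.where((d>0)&(C[...,2]<.3),C[...,2],-1)
rect('top',C,'tab',Z>.058,(345,182,365,212))
p,d=snap('scene','sc4')
a=np.clip(cv2.resize(p[175:255,235:365],None,fx=6,fy=6,interpolation=cv2.INTER_CUBIC)*1.6,0,255).astype(np.uint8)
cv2.imwrite('pics/c6.png',cv2.cvtColor(a,cv2.COLOR_RGB2BGR))
```

```text
now [ 0.5473 -0.0136  0.1456] jaw yaw -92.94 turn -0.06 tilt [ 1.6e-03  3.0e-04 -1.0e+00] j1,j6 [19.1 68. ] clk 19.0 rows 3
   [3.72, 0.42, -0.01, np.float64(0.0004)]
   [3.72, 0.42, -0.01, np.float64(0.0004)]
   [3.72, 0.42, -0.01, np.float64(0.0004)]
tab none
```

View pics/c6.png

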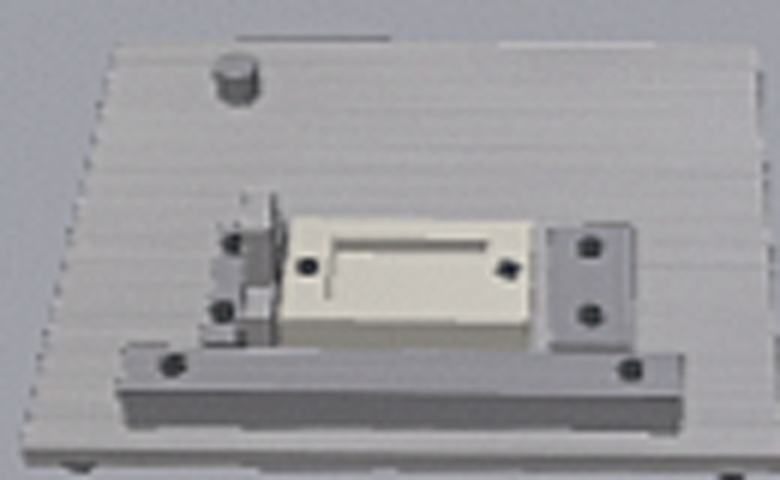

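View (8th): the spacer stands upright, free, in the gap at crop (260,270–340). The nest hasn't been disturbed and still shows a gap to the rail. Moving down to push.

>>> move_arm:
  commands:
    - [[3.7,0.3,0,0],[3.7,0.3,0,0],[3.7,0.3,0,0],[0,0,0,0],[0,0,0,0]]

```text
clock: 19.6
tool_pos: [0.5565, -0.0152, 0.0334]
orientation: [-56.0, 89.9, -149.1]
force: [0.9, 0.1, -0.0]
opening: 0.0323
```

>>> move_arm:
  commands:
    - [[0,1,0,0],[0,0.8,0,0],[0,0.3,0,0],[0,0.3,0,0],[0,0.3,0,0],[0,0.3,0,0]]

```text
clock: 20.2
tool_pos: [0.5863, -0.0162, 0.0338]
orientation: [118.1, 90.0, 25.1]
force: [-0.5, 0.1, 0.3]
opening: 0.0319
```

>>> move_arm:
  commands:
    - [[0,0.2,0,0],[0,0.2,0,0],[0,0.2,0,0],[0,0.2,0,0],[0,0,0,0]]

```text
clock: 20.7
tool_pos: [0.5942, -0.0167, 0.0335]
orientation: [-68.9, 90.0, -162.0]
force: [-1.3, 0.1, 0.2]
opening: 0.0319
```

>>> move_arm:
  commands:
    - [[0,0.2,0,0],[0,0.2,0,0],[0,0,0,0]]

```text
clock: 21.0
tool_pos: [0.5984, -0.0169, 0.0335]
orientation: [64.2, 90.0, -28.8]
force: [0.2, 0.3, -0.5]
opening: 0.0323
```

>>> move_arm:
  commands:
    - [[0,0.2,0,0],[0,0.2,0,0],[0,0.1,0,0],[0,0,0,0]]

```text
clock: 21.4
tool_pos: [0.6034, -0.0171, 0.0336]
orientation: [93.2, 90.0, 0.2]
force: [-0.2, -0.1, -0.1]
opening: 0.0319
```

Run:
```python
from h import *
p,d=snap('scene','sc5'); o=get_obs(); print(o['force'],o['tool_pos'])
a=np.clip(cv2.resize(p[175:255,235:365],None,fx=6,fy=6,interpolation=cv2.INTER_CUBIC)*1.6,0,255).astype(np.uint8)
cv2.imwrite('pics/c7.png',cv2.cvtColor(a,cv2.COLOR_RGB2BGR))
```

```text
[-0.95600325  0.40328173  0.17033885] [ 0.60343965 -0.01705067  0.03360383]
```

View pics/c7.png

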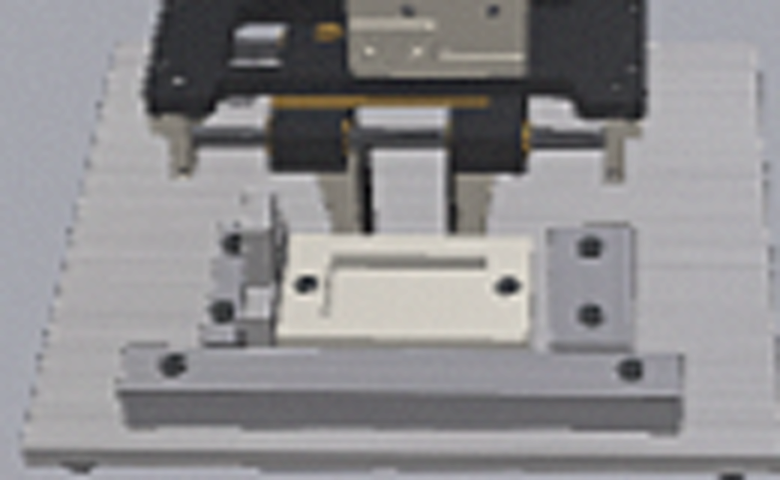

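View (9th): the nest has moved with both fingertips on its near face, and its far edge at crop y≈340 almost meets the rail (~347). The spacer is still upright. Continuing in 1 mm steps.

>>> move_arm:
  commands:
    - [[0,0.1,0,0],[0,0.1,0,0],[0,0,0,0]]

```text
clock: 21.75
tool_pos: [0.6048, -0.0173, 0.0336]
orientation: [-72.7, 90.0, -165.7]
force: [-2.5, -0.5, 1.1]
opening: 0.0318
```

>>> move_arm:
  commands:
    - [[0,0.1,0,0],[0,0.1,0,0],[0,0,0,0]]

```text
clock: 22.05
tool_pos: [0.6049, -0.0175, 0.0334]
orientation: [-81.2, 89.8, -174.2]
force: [-8.6, 1.9, 6.5]
opening: 0.032
```

>>> move_arm:
  commands:
    - [[0,0.1,0,0],[0,0.1,0,0],[0,0,0,0],[0,0,0,0]]

```text
clock: 22.45
tool_pos: [0.605, -0.0176, 0.0331]
orientation: [-82.4, 89.6, -175.4]
force: [-15.6, 4.4, 11.8]
opening: 0.0319
```

Run:
```python
from h import *
p,d=snap('scene','sc6'); o=get_obs(); print(o['force'],o['moment'],o['tool_pos'])
C=cloud('scene',d); Z=np.where((d>0)&(C[...,2]<.3),C[...,2],-1)
rect('scene',C,'tab',(Z>.06)&(Z<.09),(265,200,283,222))
q,_=snap('top','top3')
a=cv2.resize(p[190:250,245:355],None,fx=7,fy=7,interpolation=cv2.INTER_CUBIC)
a=np.clip(a*1.6,0,255).astype(np.uint8)
cv2.imwrite('pics/c8.png',cv2.cvtColor(a,cv2.COLOR_RGB2BGR))
```

```text
[-14.67912759   4.4306297   11.12231627] [1.61166448 5.34527324 0.24551759] [ 0.60495977 -0.01762913  0.03310388]
tab [275 206   6  14  79] rect [637.1 -76.8] [12.2 30.8] 87.2 mean [641.3 -76.4  75.9] Z50/95 [79.6 82.3]
```

View pics/c8.png

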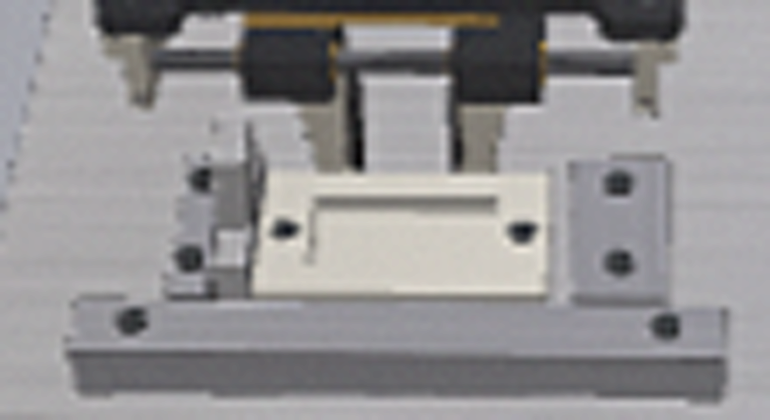

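View (10th): the nest's top edge meets the rail evenly along its length, at crop y≈298. The spacer stands upright beside it, and the press holds steady at about 15 N. Handing in.

```bash
python3 -c "
from h import *
print(close_job()); o=get_obs(); print(o['clock'],o['force'])"
```

```text
the job is handed in; nothing more can be done
None
the job is handed in; nothing more can be done
```

The job is done and handed in at about 22.5 s on the robot's clock, well under the 72 s limit.

- **Offcuts:** I put both in the steel bin. A top picture taken afterwards showed both lying inside it.
- **Spacer:** I stood it on the plate in the wide gap, between the nest block and the thin stop, and let go. The hand height of 54.6 mm and about 6.5 N of contact matched it resting on the plate. The last picture showed it still upright, with its tab top at about 82 mm, as it should be.
- **Nest block:** I pushed it against the back rail with both fingertips. The hand stopped advancing at x ≈ 0.605 m and the picture showed the block evenly against the rail. I finished pressing with about 15 N towards the rail and about 11 N downwards.
- **Other items:** the arm kept clear of the bottles, caps, cup and screwdriver. I checked the cap on the plate by picture after the spacer went in; I did not measure the others again.

**Checks that disagreed or failed:**
- The two cameras disagreed by about 1.7 mm on the centre of the gap. I used a compromise of 1.2 mm and the spacer went in without touching the sides.
- The top-camera check of the tab found nothing, most likely because the gripper was in the way; the scene camera confirmed it instead.
- After hand-in the state could not be read any more, so the last force reading is from just before it.

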